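# Wedge a plaster casting mould shut

### The job

The two halves of the plaster casting mould still stand a few millimetres apart in their wooden frame. Take the wooden wedge from its stand, set it thin end down in the frame's open slot, then tap it down with the wooden pounder until the wedge is tight and the halves are pressed fully together. Finally stand the pounder back upright on the bench, let go, and leave the other things as they are.

Things in the scene. Friction and masses are not known exactly. Their poses are not given: they have to be found in the camera images.
- frame: Casting frame fixed to the bench: plywood base 150 (x) x 210 (y) x 15 mm, origin at the centre of its underside. On it from -y to +y: fixed wooden cheek, open wedge slot, wooden press board joined to a sliding white plaster half, seam, fixed plaster half, wooden end cheek; all 110 to 120 mm wide in x, tops 90 mm above the bench. Low side rails at x = +-68 mm, 43 mm high.
- gap (a point): Middle of the wedge slot's length at the mould's top (90 mm high), 60 mm from the frame's origin to its -y; axes as the frame. Slot: 110 mm along x, open above; its walls face each other along y and lean apart 1:12 each, like the wedge. With the seam closed it is 20.8 mm wide at the top, centred here, and 8.3 mm at its floor 75 mm down; each mm of seam narrows it 1 mm from +y.
- seam (a joint): Opening of the seam between the plaster halves, m: 0 = pressed together (a hard stop), 0.003 to 0.005 at the start. The sliding half and press board move to the frame's +y as it closes, against about 6 N of friction, and stay where they are left.
- press_board: Wooden press board on the sliding plaster half: the +y wall of the wedge slot, 110 mm wide, top 90 mm above the bench. Its origin and axes are the frame's, shifted to -y by the seam's opening.
- wedge: Loose plain wooden wedge, 0.12 kg, 110 mm long (z), 50 mm wide (x), broad faces tapering alike: 10 mm thick (y) at the thin end, 28.3 mm at the thick end; the same after half a turn about z. Origin at the centre of the thin end, z up to the thick end. It starts upright, thin end down, in its stand. Set in the slot (its x along the slot's x) it first stops 18 to 30 mm higher than when tight.
- wedge_top (a point): Centre of the wedge's thick end, 110 mm above its origin. Each 6 mm that the wedge is driven down closes the seam 1 mm; this takes a steady 8 to 10 N; when the halves meet it stops going down, this point 135 mm above the bench. A last firm push, 15 to 20 N is plenty, makes it tight; it locks by friction.
- stand: Plywood stand for the wedge, fixed to the bench, 70 (x) x 80 (y) x 60 mm high, with a slot along x whose floor is 15 mm above the bench. Origin at the centre of its underside. The wedge's top 65 mm stand out of it.
- pounder: Loose turned wooden pounder, 0.3 to 0.5 kg, standing upright on its head: head 60 mm in diameter and 55 mm high with a flat underside, above it a round handle 28 mm in diameter up to 120 mm. Origin at the centre of the underside, z up along the handle.
- pounder_top (a point): Top of the pounder's handle, 120 mm above its origin.
- bowl: Bystander: loose terracotta bowl, 100 mm across, 55 mm high, origin at the centre of its underside.
- jar: Bystander: loose pale jar with a white lid, 64 mm across, 85 mm high, origin at the centre of its underside.
- brush: Bystander: loose brush 190 mm long, lying on the bench along its x.
There are look-alikes about, which are no part of the job. What is meant by the wedge is not yellow, and is the larger of those in its own colour. Several things have the shape of the pounder; the one meant has the colours described above.

How it is judged:
By the outcome, as a careful person would: the job done as asked, in the order asked, and still so for the second after the job is handed in, with the robot touching nothing.
It also fails if it takes over 61 s, if anything falls off the work surface, if the arm or the gripper's body presses on something with over 40 N, if the wrist force passes 120 N, or if a joint passes its speed limit or range.

### The arm

A 7-joint arm with a two-finger parallel gripper is mounted at the origin on the work surface. World frame = base frame: x ahead of the robot, y to its left, z up, the work surface at z = 0. Lengths are in m, angles in rad, forces in N, time in s.
With the tool pointing down it reaches from about 0.35 to 0.9 m from the base axis. Payload 8.1 kg.
Tool frame: the origin (TCP) lies midway between the tips of the shut fingers; the grasp point (between the pads) lies 19 mm behind it (arm.hold_point_z is the distance from the TCP to the grasp point, in m); z points along the fingers, y is the direction in which the jaws open and shut (so a half turn about z gives the same grasp; the last joint's range is limited). The gripper opens to 92 mm and grips with 3 to 60 N. Pads are 19 mm wide; open, the fingers measure 130 mm over their backs; the gripper's body (75 mm by 190 mm) begins 47 mm behind the grasp point.
Start: joints at [1.061, 0.434, 0.025, 1.573, -0.012, 1.134, -0.075], TCP at [0.247, -0.574, 0.227] pointing down, gripper open.
Joint ranges: [-2.62, 2.62], [-0.44, 2.09], [-1.27, 1.32], [0.08, 2.57], [-1.32, 4.46], [0.12, 2], [-2.74, 2.74]. Speed limits (rad/s): [2.22, 2.22, 3.01, 3.01, 3.14, 3.14, 3.14].

### API

Orientations are given as a rotation vector (axis times angle).
In Python, from cell import arm gives the robot as it stands.
- The arm moves only by the shell command python3 -m pendant 'ROWS' [FORCE]. ROWS is JSON, a list of rows, each a list of 3 entries, a list of its own where there are three numbers: the shift along the tool's x, y, z in m, then the turn, a rotation vector about the tool's x, y, z in degrees, then the finger opening in m, from 0 to 0.0918. A call has 1 to 10 rows; each row shifts and turns the commanded pose from where the row before left it, along the tool's axes as they then stand; what a row does not reach is not made up. A row lasts 1/8 s, in which the tool goes at most 62.5 mm and 10.7 degrees, less where a joint would pass 70% of its speed; a pose out of reach is approached as far as the arm can. A call with a gripper value outside its range is refused whole. The fingers move at their own pace and stop on an object; FORCE is the grip in N (left out, the last holds). Time passes only in rows, so rows that do not move let the fingers close. It gives the time, the measured TCP pose, the force and the opening at its end, in the units of the state.
- arm.observe(): the state, without advancing time (a new reading comes with each control period).
- arm.get_image(name): name is "scene" or "top" or "wrist"; returns (picture, depth): 400x640x3 uint8, red, green, blue; 400x640 float32, m along the optical axis (not along the pixel's ray), 0 where there is no reading.
- arm.camera_params(name): a dict with "fovy" (degrees; the focal length in pixels is half the picture's height over the tangent of half this angle, whatever the lens; pixels are square), "cx", "cy" (the principal point, pixels), "rvec" (rotation vector, rad) and "tvec" (3), from world to camera coordinates, as OpenCV has them; the wrist camera has in their place "mount" (4x4, takes a point from camera to tool coordinates, whose origin is the TCP and whose axes are the flange's). Camera axes: x right, y down, z forward; pixel columns grow to the right and rows downward; lengths in m; the calibration is good to about 2 mm. A picture is of the moment at which its call begins: read the wrist's pose just before it. camera_params takes no time and is no camera call.
- arm.sign_off(): hands the job in, once; it reports no verdict.
Trained networks look in the newest picture that a camera, given by its name, has taken for a name from the list of things; names that differ only in an ending like _2 or _b are one class to them, and where a whole thing is asked for, a point or a joint stands for the part that bears it (a point fixed in the world has none). Each returns a list of dicts, best first, with "conf" (0 to 1); they miss things now and then, are a little off and sometimes report something else, mostly with a low value. They report only what shows in the picture. A call takes as long as a camera call. They do not tell look-alikes from the thing itself.
- arm.look_for(camera, label): "rect" ([centre column, centre row, width, height] in pixels, round what is visible of it).
- arm.masks_of(camera, label): "pixels" (400x640 bool, what is visible of it) and "rect" ([centre column, centre row, width, height] in pixels, round what is visible of it).
The state is a dict: "clock": time; "joints": joint angles; "dq": joint speeds; "joint_efforts": joint torques, N m; "position": TCP position; "ee_rot": TCP orientation; "force": force on the tool from outside, world axes, zero at the start; "ft_torque": the same for the moment, N m; "width": opening from 0.0 (shut) to 1.0 (fully open).
Only numpy, scipy, OpenCV 4.12 (cv2) and the standard library are available. Lean on these libraries where they do the work, as an engineer would, in place of code of your own. Each camera call takes 0.05 s, during which the arm holds its last target.

## Working session

There is one attempt and no reset: what is moved stays moved. The work goes in short steps, Python scripts to look and compute and a shell command to move; the robot and the scene stay as the last step left them, time stands still between calls to the robot, and variables do not carry over. Pictures are saved under pics/ and viewed, and the job is handed in when it is done.

```bash
ls; mkdir -p pics; cat > h.py <<'E'
import numpy as np, cv2
from cell import arm
from scipy.spatial.transform import Rotation as R
def cam(name):
    p=arm.camera_params(name); f=200/np.tan(np.radians(p["fovy"])/2)
    if "rvec" in p:
        Rm=R.from_rotvec(p["rvec"]).as_matrix(); T=np.eye(4); T[:3,:3]=Rm.T; T[:3,3]=-Rm.T@np.array(p["tvec"])
    else:
        s=arm.observe(); W=np.eye(4); W[:3,:3]=R.from_rotvec(s["ee_rot"]).as_matrix(); W[:3,3]=s["position"]; T=W@np.array(p["mount"])
    return f,p["cx"],p["cy"],T
def cloud(name,depth,c=None):
    f,cx,cy,T=c or cam(name)
    v,u=np.mgrid[0:400,0:640]
    P=np.stack([(u-cx)/f*depth,(v-cy)/f*depth,depth],-1)
    Pw=P@T[:3,:3].T+T[:3,3]; Pw[depth<=0]=np.nan
    return Pw
def proj(name,X):
    f,cx,cy,T=cam(name); q=(np.asarray(X)-T[:3,3])@T[:3,:3]
    return np.stack([q[...,0]/q[...,2]*f+cx,q[...,1]/q[...,2]*f+cy],-1)
def save(fn,img): cv2.imwrite("pics/"+fn,img[...,::-1])
E
python3 - <<'E'
from h import *
s=arm.observe(); print({k:np.round(v,3) for k,v in s.items()}); print(arm.hold_point_z)
print(R.from_rotvec(s["ee_rot"]).as_matrix().round(3))
for n in ["scene","top"]:
    im,d=arm.get_image(n); save(n+"0.png",im); np.savez(n+"0.npz",im=im,d=d,P=cloud(n,d))
    print(arm.camera_params(n))
print(arm.camera_params("wrist"))
E
```

```text
pics
{'clock': np.float64(0.0), 'joints': array([ 1.061,  0.435,  0.025,  1.574, -0.012,  1.134, -0.075]), 'dq': array([ 0.   ,  0.001, -0.001,  0.001,  0.002, -0.   , -0.002]), 'joint_efforts': array([-0.0000e+00, -6.6786e+01,  9.8500e-01, -3.1447e+01, -6.1000e-02,
        4.3000e-02,  0.0000e+00]), 'position': array([ 0.247, -0.574,  0.226]), 'ee_rot': array([-3.075e+00, -6.340e-01,  1.000e-03]), 'force': array([-0.456,  0.22 , -0.826]), 'ft_torque': array([-0.02 , -0.023, -0.016]), 'width': np.float64(0.999)}
0.0188
[[ 0.918  0.396 -0.001]
 [ 0.396 -0.918  0.001]
 [-0.    -0.002 -1.   ]]
{'fovy': 45.09155443601739, 'cx': 320.2385733509989, 'cy': 200.53911626573867, 'rvec': array([ 2.2671053 ,  1.03354412, -0.38381841]), 'tvec': array([-0.38351727, -0.29795283,  1.70508032])}
{'fovy': 51.09193170874224, 'cx': 319.32351752782847, 'cy': 194.24574332956647, 'rvec': array([ 2.15742589, -2.10596063,  0.21124012]), 'tvec': array([-0.0099563 ,  0.59154772,  1.03534314])}
{'fovy': 62.45919553160779, 'cx': 319.23593322798774, 'cy': 195.152916510405, 'mount': array([[ 4.47180033e-04, -9.65445559e-01, -2.60604438e-01,
         7.02739989e-02],
       [ 9.99999245e-01,  1.33491027e-04,  1.22139661e-03,
        -8.23770669e-04],
       [-1.14440358e-03, -2.60604788e-01,  9.65444890e-01,
        -1.58091001e-01],
       [ 0.00000000e+00,  0.00000000e+00,  0.00000000e+00,
         1.00000000e+00]])}
```

View pics/scene0.png

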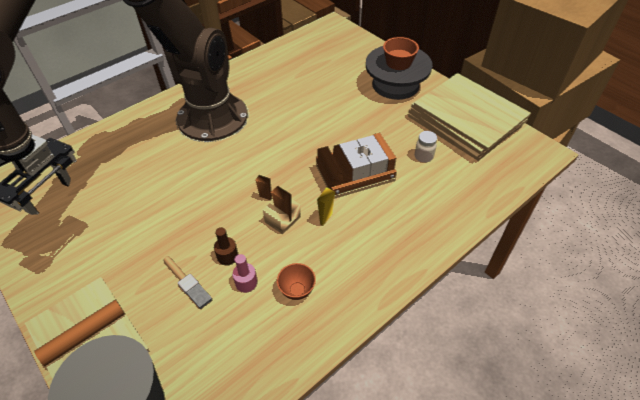

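View pics/top0.png

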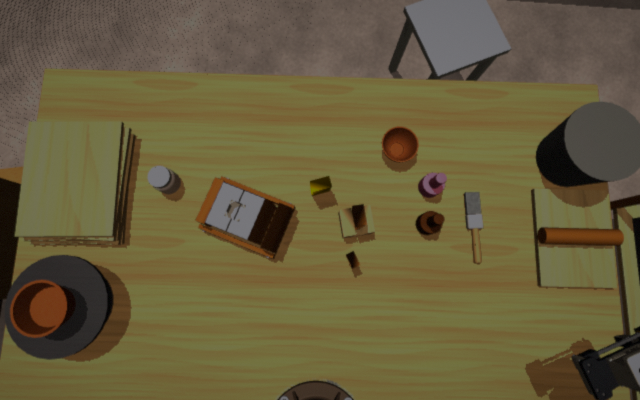

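The scene view shows the frame near (355,165), the stand with a dark wedge at (282,210), a small dark wedge at (263,187), a yellow wedge at (325,205), a brown pounder at (226,245) and a pink one at (244,273). The top view agrees. Next I'll measure.

```bash
python3 - <<'E'
from h import *
for cn in ["top","scene"]:
    P=np.load(cn+"0.npz")["P"]
    arm.get_image(cn)
    for l in ["wedge","pounder","frame","stand","press_board","bowl","jar","brush"]:
        for m in arm.masks_of(cn,l):
            Q=P[m["pixels"]]; Q=Q[~np.isnan(Q[:,0])]
            zt=np.percentile(Q[:,2],97) if len(Q) else 0
            t=Q[Q[:,2]>zt-.01]
            print(cn,l,round(m["conf"],2),np.round(m["rect"]),len(Q),"med",np.median(Q,0).round(3),"zt",zt.round(3),"topc",t.mean(0).round(3))
for cn,c in [("top",(200,400,120,290)),("scene",(160,420,120,320))]:
    im=np.load(cn+"0.npz")["im"][c[2]:c[3],c[0]:c[1]]
    save(cn+"z.png",cv2.resize(im,None,fx=3,fy=3,interpolation=cv2.INTER_CUBIC))
print(arm.observe()["clock"])
E
```

```text
top wedge 0.75 [361. 215.  14.  25.] 309 med [ 0.53  -0.092  0.125] zt 0.129 topc [ 0.53  -0.092  0.125]
top wedge 0.73 [251. 218.  45.  50.] 1619 med [0.52 0.17 0.09] zt 0.094 topc [0.523 0.174 0.091]
top wedge 0.71 [321. 184.  23.  18.] 342 med [0.605 0.004 0.109] zt 0.113 topc [0.608 0.003 0.111]
top wedge 0.46 [353. 261.  14.  19.] 121 med [ 0.424 -0.08   0.085] zt 0.089 topc [ 0.424 -0.081  0.085]
top pounder 0.74 [433. 183.  26.  21.] 503 med [ 0.622 -0.285  0.056] zt 0.122 topc [ 0.628 -0.293  0.12 ]
top pounder 0.61 [432. 224.  27.  27.] 529 med [ 0.52  -0.276  0.056] zt 0.122 topc [ 0.526 -0.285  0.12 ]
top frame 0.94 [245. 215. 100.  84.] 4901 med [0.526 0.19  0.09 ] zt 0.094 topc [0.531 0.194 0.091]
top frame 0.26 [262. 222.  28.  46.] 662 med [0.511 0.147 0.089] zt 0.094 topc [0.514 0.152 0.091]
top stand 0.94 [359. 222.  32.  30.] 633 med [ 0.515 -0.078  0.06 ] zt 0.064 topc [ 0.521 -0.089  0.061]
top press_board 0.62 [260. 221.  26.  45.] 593 med [0.513 0.147 0.089] zt 0.094 topc [0.514 0.151 0.091]
top press_board 0.5 [358. 215.  20.  26.] 299 med [ 0.53  -0.092  0.125
[... 1213 characters left out ...]
 34.] 597 med [0.634 0.398 0.057] zt 0.087 topc [0.626 0.41  0.084]
scene frame 0.92 [357. 166.  79.  65.] 3720 med [0.561 0.173 0.078] zt 0.093 topc [0.536 0.19  0.089]
scene stand 0.57 [282. 217.  37.  32.] 692 med [ 0.55  -0.117  0.047] zt 0.063 topc [ 0.536 -0.108  0.059]
scene press_board 0.59 [343. 164.  19.  37.] 428 med [0.533 0.14  0.083] zt 0.093 topc [0.52  0.149 0.089]
scene bowl 0.62 [297. 281.  38.  38.] 1123 med [ 0.722 -0.2    0.028] zt 0.056 topc [ 0.73  -0.204  0.053]
scene jar 0.58 [428. 149.  23.  33.] 569 med [0.635 0.396 0.059] zt 0.087 topc [0.626 0.411 0.084]
scene brush 0.79 [188. 279.  52.  52.] 790 med [ 0.553 -0.416  0.018] zt 0.023 topc [ 0.544 -0.415  0.018]
1.0
```

View pics/topz.png

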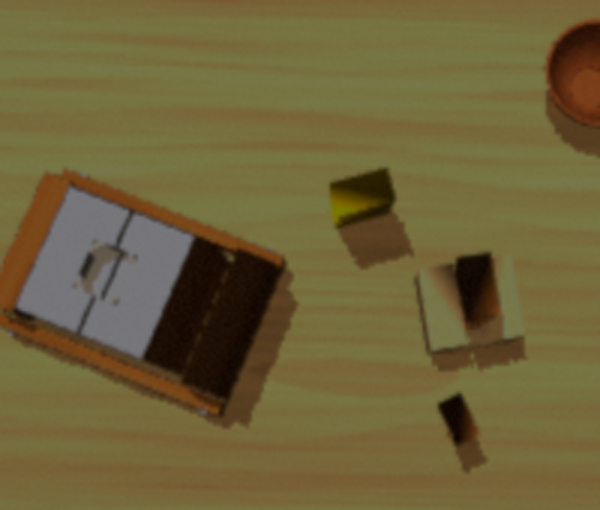

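View pics/scenez.png

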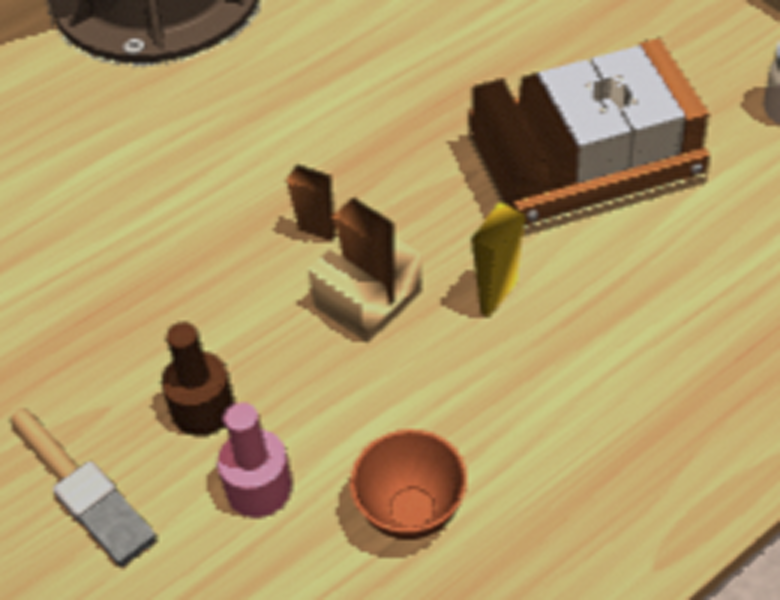

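```bash
python3 - <<'E'
from h import *
def rect(name,Q):
    r=cv2.minAreaRect((Q[:,:2]*1000).astype(np.float32)); print(name,len(Q),np.round(r[0],1),np.round(r[1],1),round(r[2],1))
    print("  corners",cv2.boxPoints(r).round(0).tolist())
for cn in ["top","scene"]:
    P=np.load(cn+"0.npz")["P"].reshape(-1,3); P=P[~np.isnan(P[:,0])]
    def box(c,r,z0,z1): return P[(np.hypot(P[:,0]-c[0],P[:,1]-c[1])<r)&(P[:,2]>z0)&(P[:,2]<z1)]
    print(cn)
    rect("wedge",box((.532,-.092),.05,.118,.14))
    rect("stand",box((.53,-.092),.075,.052,.067))
    rect("frame top",box((.54,.19),.14,.083,.1))
    rect("frame base",box((.54,.19),.15,.008,.1))
    rect("pounder top",box((.53,-.287),.05,.112,.13))
    rect("pounder head",box((.53,-.287),.05,.045,.065))
    rect("pink top",box((.63,-.294),.05,.112,.13))
E
```

```text
top
wedge 247 [530.8 -92.5] [50.5 28.1] 10.0
  corners [[504.0, -83.0], [508.0, -111.0], [558.0, -102.0], [553.0, -74.0]]
stand 557 [525.  -93.4] [70.5 80.5] 10.1
  corners [[483.0, -60.0], [497.0, -139.0], [567.0, -127.0], [553.0, -48.0]]
frame top 3282 [530.7 192.8] [210.5 119.7] 69.4
  corners [[438.0, 115.0], [550.0, 73.0], [624.0, 270.0], [512.0, 312.0]]
frame base 4917 [548.1 186.1] [211.  190.3] 69.6
  corners [[422.0, 120.0], [600.0, 54.0], [674.0, 252.0], [496.0, 318.0]]
pounder top 107 [ 525.9 -286. ] [24.7 27.4] 0.7
  corners [[513.0, -272.0], [514.0, -300.0], [538.0, -300.0], [538.0, -272.0]]
pounder head 278 [ 525.  -283.1] [59.1 54. ] 23.7
  corners [[487.0, -270.0], [509.0, -320.0], [563.0, -296.0], [541.0, -247.0]]
pink top 104 [ 628.  -294.9] [26.3 26.4] 89.2
  corners [[615.0, -308.0], [641.0, -308.0], [641.0, -282.0], [615.0, -282.0]]
scene
wedge 174 [532.  -92.7] [52.9 30.8] 9.7
  corners [[503.0, -82.0], [509.0, -112.0], [561.0, -103.0], [555.0, -73.0]]
stand 352 [527.  -92.3] [72.7 85.7] 9.6
  corners [[484.0, -56.0], [498.0, -141.0], [570.0, -129.0], [556.0, -44.0]]
frame top 1723 [532.1 191.9] [212.7 127.4] 69.6
  corners [[435.0, 114.0], [555.0, 70.0], [629.0, 269.0], [510.0, 314.0]]
frame base 3510 [534.1 191.7] [213.8 153.8] 68.9
  corners [[424.0, 120.0], [567.0, 64.0], [644.0, 264.0], [501.0, 319.0]]
pounder top 89 [ 529.7 -287.5] [26.6 27.3] 82.6
  corners [[514.0, -299.0], [542.0, -302.0], [545.0, -276.0], [518.0, -273.0]]
pounder head 261 [ 531.4 -288. ] [58.9 54.7] 69.6
  corners [[495.0, -306.0], [547.0, -325.0], [567.0, -270.0], [516.0, -251.0]]
pink top 99 [ 630.7 -295.8] [27.3 26.4] 33.4
  corners [[612.0, -292.0], [627.0, -314.0], [649.0, -299.0], [635.0, -277.0]]
```

```bash
cat >> h.py <<'E'
def go(x,y,z,ya):
    """needed turn about tool z (deg) then shift in tool axes after turn"""
    s=arm.observe(); M=R.from_rotvec(s["ee_rot"]).as_matrix()
    a=np.radians(ya); Y=np.array([np.cos(a),np.sin(a),0]); Z=np.array([0,0,-1.]); X=np.cross(Y,Z); D=np.stack([X,Y,Z],1)
    rv=np.degrees(R.from_matrix(M.T@D).as_rotvec())
    p=s["position"]; print("t",round(s["clock"],2),"pos",np.round(p,4),"F",np.round(s["force"],1),"w",round(s["width"]*.0918,4),"joints",np.round(s["joints"],2))
    print("turn",rv.round(1),"shift-after",((np.array([x,y,z])-p)@D*1000).round(1),"mm")
E
python3 - <<'E'
from h import *
go(.530,-.0925,.20,10)
E
python3 -m pendant '[[[0,0,0],[0,0,-9.6],0.0918],[[0,0,0],[0,0,-9.6],0.0918],[[0,0,0],[0,0,-9.6],0.0918],[[0,0,0],[0,0,-9.6],0.0918],[[0,0,0],[0,0,-9.6],0.0918],[[0,0,0],[0,0,-9.6],0.0918],[[0,0,0],[0,0,-9.6],0.0918],[[0,0,0],[0,0,-9.6],0.0918]]' 30
python3 - <<'E'
from h import *
go(.530,-.0925,.20,10)
E
```

```text
t 1.0 pos [ 0.2473 -0.574   0.2268] F [ 0.6  0.4 -0.5] w 0.092 joints [ 1.06  0.43  0.03  1.57 -0.01  1.13 -0.08]
turn [  0.    0.  -76.7] shift-after [425.1 362.   26.8] mm
clock: 2.0
position: [0.2472, -0.5741, 0.2267]
ee_rot: [-2.011, -2.414, 0.0]
force: [-0.6, 0.7, 0.2]
width: 0.999
t 2.0 pos [ 0.2472 -0.5741  0.2267] F [-0.6  0.7  0.2] w 0.0917 joints [ 1.27  0.45 -0.27  1.55  0.13  1.15  1.15]
turn [-0.   0.   0.4] shift-after [425.1 362.1  26.7] mm
```

```bash
python3 -m pendant '[[[0.0425,0.036,0],[0,0,0],0.0918],[[0.0425,0.036,0],[0,0,0],0.0918],[[0.0425,0.036,0],[0,0,0],0.0918],[[0.0425,0.036,0],[0,0,0],0.0918],[[0.0425,0.036,0],[0,0,0],0.0918],[[0.0425,0.036,0],[0,0,0],0.0918],[[0.0425,0.036,0],[0,0,0],0.0918],[[0.0425,0.036,0],[0,0,0],0.0918],[[0.0425,0.036,0],[0,0,0],0.0918],[[0.0425,0.036,0],[0,0,0],0.0918]]'
python3 -m pendant '[[[0,0,0],[0,0,0],0.0918],[[0,0,0],[0,0,0],0.0918]]'
python3 - <<'E'
from h import *
go(.530,-.0925,.087,10)
im,d=arm.get_image("wrist"); save("w1.png",im); P=cloud("wrist",d).reshape(-1,3); P=P[~np.isnan(P[:,0])]
for n,z0,z1 in [("wedge",.118,.14),("stand",.052,.067)]:
    Q=P[(np.hypot(P[:,0]-.53,P[:,1]+.0925)<.075)&(P[:,2]>z0)&(P[:,2]<z1)]
    if len(Q):
        r=cv2.minAreaRect((Q[:,:2]*1000).astype(np.float32)); print(n,len(Q),np.round(r[0],1),np.round(r[1],1),round(r[2],1))
E
```

```text
clock: 3.25
position: [0.528, -0.0911, 0.227]
ee_rot: [2.017, 2.407, 0.0]
force: [-0.1, -0.5, 0.0]
width: 1.0
clock: 3.5
position: [0.5269, -0.0929, 0.2266]
ee_rot: [-2.017, -2.409, 0.001]
force: [-0.1, -0.6, 0.6]
width: 1.001
t 3.5 pos [ 0.5269 -0.0929  0.2266] F [-0.1 -0.6  0.6] w 0.0919 joints [ 0.46  0.34 -0.5   1.76  0.18  1.09  0.07]
turn [-0.   0.   0.1] shift-after [-1.000e-01  3.100e+00  1.396e+02] mm
wedge 2121 [530.9 -93.2] [50.  28.6] 9.9
stand 2822 [525.4 -94.5] [70.1 80.2] 10.4
```

View pics/w1.png

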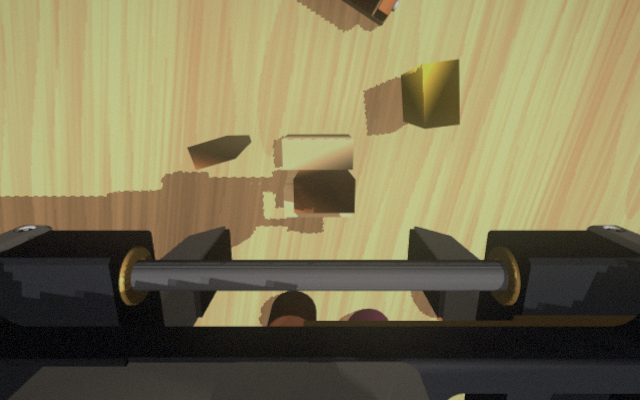

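The wrist picture shows the wedge at (324,190), between the fingers. All the measurements agree to 1 mm. I'll descend and grip.

```bash
python3 -m pendant '[[[0,0.0035,0.03],[0,0,0],0.0918],[[0,0,0.04],[0,0,0],0.0918],[[0,0,0.03],[0,0,0],0.0918],[[0,0,0.025],[0,0,0],0.0918],[[0,0,0.015],[0,0,0],0.0918],[[0,0,0],[0,0,0],0.0918],[[0,0,0],[0,0,0],0.045],[[0,0,0],[0,0,0],0.045],[[0,0,0],[0,0,0],0.045],[[0,0,0],[0,0,0],0.045]]' 30
python3 -m pendant '[[[0,0,0],[0,0,0],0.04],[[0,0,0],[0,0,0],0.04]]'
```

```text
clock: 4.8
position: [0.5307, -0.0919, 0.087]
ee_rot: [2.017, 2.408, 0.0]
force: [-0.7, -0.4, 0.4]
width: 0.613
clock: 5.05
position: [0.5307, -0.0918, 0.0869]
ee_rot: [2.017, 2.408, 0.0]
force: [0.4, 0.0, 1.8]
width: 0.541
```

```bash
python3 -m pendant '[[[0,0,0],[0,0,0],0.04],[[0,0,0],[0,0,0],0.04],[[0,0,-0.01],[0,0,0],0.04],[[0,0,-0.02],[0,0,0],0.04],[[0,0,-0.03],[0,0,0],0.04],[[0,0,-0.03],[0,0,0],0.04],[[0,0,-0.02],[0,0,0],0.04],[[0,0,-0.01],[0,0,0],0.04],[[0,0,0],[0,0,0],0.04]]'
python3 - <<'E'
from h import *
y=np.array([np.cos(np.radians(69.4)),np.sin(np.radians(69.4))]); c=np.array([.531,.1925])
g=c-.062*y; print("gap",g)
go(*g,.207,-20.6)
im,d=arm.get_image("scene"); save("s2.png",im[100:300,160:480].repeat(2,0).repeat(2,1))
im,d=arm.get_image("wrist"); save("w2.png",im)
P=cloud("wrist",d)
Q=P[150:250,200:450].reshape(-1,3); Q=Q[Q[:,2]>.19]
if len(Q): r=cv2.minAreaRect((Q[:,:2]*1000).astype(np.float32)); print(len(Q),r)
E
```

```text
clock: 6.18
position: [0.5307, -0.0919, 0.2071]
ee_rot: [2.017, 2.408, 0.0]
force: [0.8, 0.1, -1.4]
width: 0.545
gap [0.50918582 0.13446431]
t 6.17 pos [ 0.5307 -0.0919  0.2071] F [ 0.8  0.1 -1.4] w 0.05 joints [ 0.46  0.36 -0.5   1.78  0.2   1.05  0.06]
turn [ 0.   0.  30.7] shift-after [ 2.043e+02 -9.980e+01  1.000e-01] mm
5539 ((526.4475708007812, -69.0716323852539), (83.75677490234375, 28.93827247619629), 9.93116569519043)
```

View pics/s2.png

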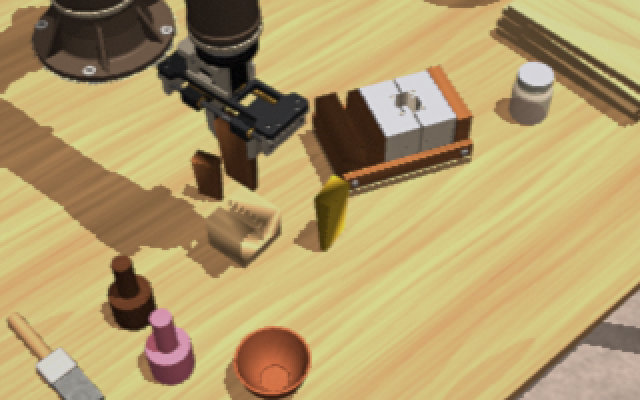

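View pics/w2.png

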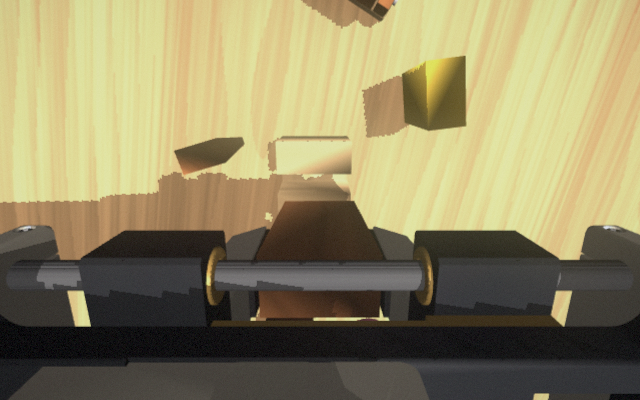

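```bash
python3 -m pendant '[[[0,0,0],[0,0,7.7],0.04],[[0,0,0],[0,0,7.7],0.04],[[0,0,0],[0,0,7.7],0.04],[[0,0,0],[0,0,7.6],0.04],[[0.03,-0.015,0],[0,0,0],0.04],[[0.05,-0.025,0],[0,0,0],0.04],[[0.05,-0.025,0],[0,0,0],0.04],[[0.045,-0.022,0],[0,0,0],0.04],[[0.029,-0.013,0],[0,0,0],0.04],[[0,0,0],[0,0,0],0.04]]'
python3 -m pendant '[[[0,0,0],[0,0,0],0.04]]'
python3 - <<'E'
from h import *
y=np.array([np.cos(np.radians(69.4)),np.sin(np.radians(69.4))]); c=np.array([.531,.1925])
g=c-.062*y
go(*g,.207,-20.6)
im,d=arm.get_image("wrist"); save("w3.png",im); c=cam("wrist"); P=cloud("wrist",d,c)
s=arm.observe(); M=R.from_rotvec(s["ee_rot"]).as_matrix(); T=(P-s["position"])@M
np.savez("w3.npz",im=im,P=P,T=T)
m=(abs(T[...,1])<.02)&(T[...,2]>-.05)&(T[...,2]<.08)&(abs(T[...,0])<.03)
Q=T[m]; print(len(Q),Q.min(0),Q.max(0))
for z in np.arange(-.03,.08,.01):
    q=Q[abs(Q[:,2]-z)<.003]
    if len(q)>5: print(round(z,3),len(q),"x",np.median(q[:,0]).round(4))
P=P.reshape(-1,3);P=P[~np.isnan(P[:,0])]
Q=P[(P[:,2]>.083)&(P[:,2]<.098)&(P[:,1]>.05)&(P[:,1]<.36)]
r=cv2.minAreaRect((Q[:,:2]*1000).astype(np.float32)); print(len(Q),r,cv2.boxPoints(r).round().tolist())
im,d=arm.get_image("scene"); save("s3.png",im[80:230,250:450].repeat(3,0).repeat(3,1))
E
```

```text
clock: 7.52
position: [0.5076, 0.1374, 0.2059]
ee_rot: [-2.577, -1.794, 0.001]
force: [1.1, -0.4, -1.5]
width: 0.543
clock: 7.65
position: [0.5085, 0.1333, 0.2059]
ee_rot: [2.583, 1.788, -0.003]
force: [-0.5, -0.3, -2.3]
width: 0.542
t 7.65 pos [0.5085 0.1333 0.2059] F [-0.5 -0.3 -2.3] w 0.0497 joints [ 0.01  0.34 -0.48  1.81  0.18  1.04 -0.89]
turn [-0.1  0.1 -0. ] shift-after [ 1.3  0.2 -1.1] mm
7274 [-0.01504369 -0.0199883  -0.04014602] [0.01423195 0.01998816 0.07328994]
-0.03 452 x 0.0129
-0.02 380 x 0.0121
-0.01 313 x 0.0112
0.0 260 x 0.0103
0.01 209 x 0.0095
0.02 176 x 0.0086
0.03 148 x 0.0078
0.04 137 x 0.0069
0.05 119 x 0.0061
0.06 103 x 0.0052
0.07 98 x 0.0044
24348 ((528.705078125, 185.0447540283203), (181.74224853515625, 120.29472351074219), 69.26502227783203) [[440.0, 121.0], [553.0, 79.0], [617.0, 249.0], [505.0, 291.0]]
```

View pics/w3.png

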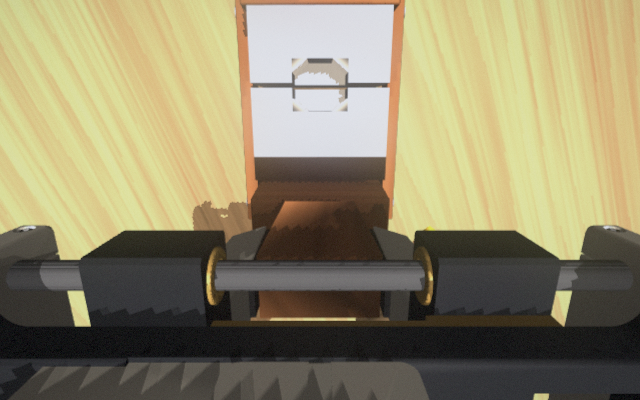

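View pics/s3.png

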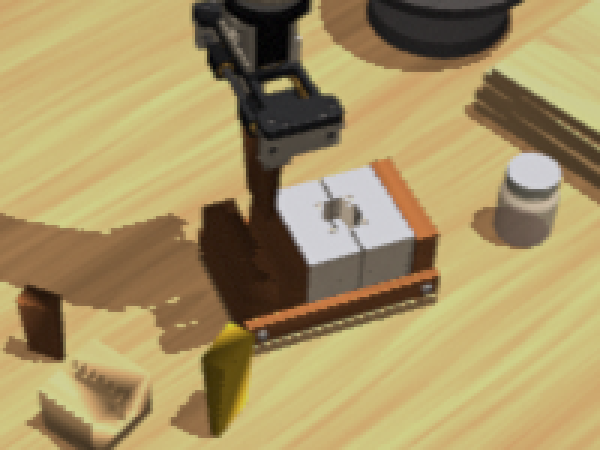

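```bash
python3 - <<'E'
from h import *
a=np.radians(-20.6); X=np.array([np.cos(a),np.sin(a)]);Y=np.array([-np.sin(a),np.cos(a)]); c=np.array([.531,.1925])
for n in ["w3","scene0","top0"]:
    P=np.load(n+".npz")["P"].reshape(-1,3);P=P[~np.isnan(P[:,0])]
    fx=(P[:,:2]-c)@X; fy=(P[:,:2]-c)@Y
    print(n)
    m0=(abs(fx)<.15)&(abs(fy)<.12)
    t=m0&(P[:,2]>.085)&(P[:,2]<.095)
    print(" fx range top",np.percentile(fx[t],[.2,99.8]).round(4),"fy",np.percentile(fy[t],[.2,99.8]).round(4))
    m=m0&(abs(fx)<.05)&(P[:,2]<.11)
    for y in np.arange(-.108,-.026,.002):
        k=m&(abs(fy-y)<.001)
        z=P[k,2]
        if len(z): print("  %.3f n%d zmed %.3f p10 %.3f p90 %.3f"%(y,len(z),np.median(z),*np.percentile(z,[10,90])))
im=np.load("top0.npz")["im"][190:270,190:310]; save("top0s.png",cv2.convertScaleAbs(cv2.resize(im,None,fx=6,fy=6,interpolation=cv2.INTER_CUBIC),alpha=2))
E
```

```text
w3
 fx range top [-0.0584  0.0593] fy [-0.0964  0.0826]
  -0.098 n16 zmed 0.091 p10 0.090 p90 0.091
  -0.096 n28 zmed 0.090 p10 0.090 p90 0.091
  -0.094 n41 zmed 0.091 p10 0.089 p90 0.091
  -0.092 n48 zmed 0.090 p10 0.090 p90 0.092
  -0.090 n53 zmed 0.090 p10 0.090 p90 0.091
  -0.088 n58 zmed 0.090 p10 0.090 p90 0.091
  -0.086 n68 zmed 0.090 p10 0.090 p90 0.092
  -0.084 n73 zmed 0.091 p10 0.090 p90 0.091
  -0.082 n69 zmed 0.090 p10 0.090 p90 0.091
  -0.080 n77 zmed 0.090 p10 0.090 p90 0.091
  -0.078 n95 zmed 0.090 p10 0.090 p90 0.091
  -0.076 n94 zmed 0.090 p10 0.089 p90 0.091
  -0.074 n100 zmed 0.090 p10 0.090 p90 0.091
  -0.072 n197 zmed 0.090 p10 0.089 p90 0.091
  -0.070 n997 zmed 0.080 p10 0.069 p90 0.088
  -0.068 n831 zmed 0.055 p10 0.045 p90 0.066
  -0.066 n279 zmed 0.038 p10 0.034 p90 0.042
  -0.054 n74 zmed 0.090 p10 0.089 p90 0.090
  -0.052 n277 zmed 0.090 p10 0.089 p90 0.091
  -0.050 n239 zmed 0.090 p10 0.090 p90 0.091
  -0.048 n284 zmed 0.090 p10 0.089 p90 0.091
  -0.046 n301 zmed 0.091 p10 0.090 p90 0.091
  -0.044 n242 zmed 0.090 p10 0.089 p90 0.091
  -0.042 n304 zmed 0.0
[... 2972 characters left out ...]
0.058 n81 zmed 0.033 p10 0.023 p90 0.045
  -0.056 n77 zmed 0.058 p10 0.047 p90 0.068
  -0.054 n85 zmed 0.080 p10 0.070 p90 0.091
  -0.052 n31 zmed 0.091 p10 0.088 p90 0.094
  -0.050 n30 zmed 0.090 p10 0.088 p90 0.092
  -0.048 n36 zmed 0.090 p10 0.089 p90 0.092
  -0.046 n33 zmed 0.091 p10 0.089 p90 0.093
  -0.044 n34 zmed 0.092 p10 0.090 p90 0.093
  -0.042 n30 zmed 0.092 p10 0.088 p90 0.094
  -0.040 n31 zmed 0.091 p10 0.088 p90 0.093
  -0.038 n32 zmed 0.091 p10 0.089 p90 0.093
  -0.036 n32 zmed 0.091 p10 0.088 p90 0.093
  -0.034 n32 zmed 0.091 p10 0.088 p90 0.093
  -0.032 n33 zmed 0.091 p10 0.089 p90 0.094
  -0.030 n33 zmed 0.091 p10 0.089 p90 0.094
  -0.028 n32 zmed 0.091 p10 0.089 p90 0.093
```

View pics/top0s.png

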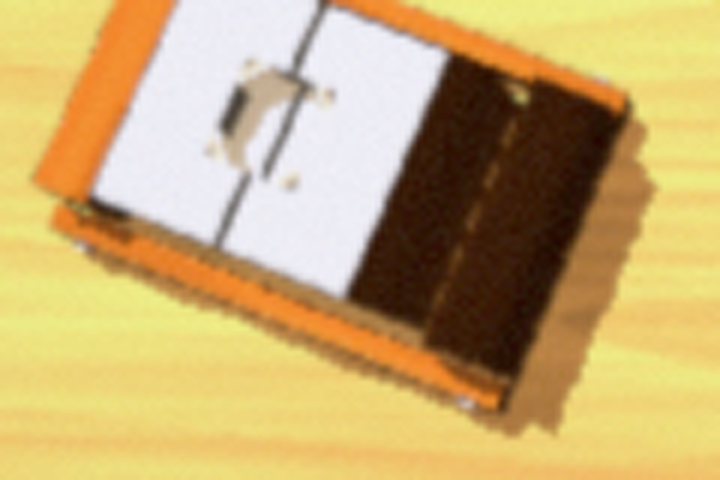

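```bash
python3 -m pendant '[[[0.002,0,0],[0,0,0],0.04],[[0,0,0.02],[0,0,0],0.04],[[0,0,0.02],[0,0,0],0.04],[[0,0,0.013],[0,0,0],0.04],[[0,0,0.006],[0,0,0],0.04],[[0,0,0.004],[0,0,0],0.04],[[0,0,0],[0,0,0],0.04]]'
python3 - <<'E'
from h import *
y=np.array([np.cos(np.radians(69.4)),np.sin(np.radians(69.4))]); c=np.array([.531,.1925])
g=c-.0613*y
go(*g,.118,-20.6)
im,d=arm.get_image("scene"); save("s4.png",im[80:230,250:450].repeat(3,0).repeat(3,1))
E
```

```text
clock: 8.62
position: [0.5096, 0.1362, 0.1439]
ee_rot: [2.583, 1.788, 0.0]
force: [-0.3, 0.5, -2.1]
width: 0.541
t 8.62 pos [0.5096 0.1362 0.1439] F [-0.3  0.5 -2.1] w 0.0496 joints [-0.01  0.41 -0.46  1.88  0.23  0.9  -0.94]
turn [ 0. -0. -0.] shift-after [-1.1  0.2 25.9] mm
```

View pics/s4.png

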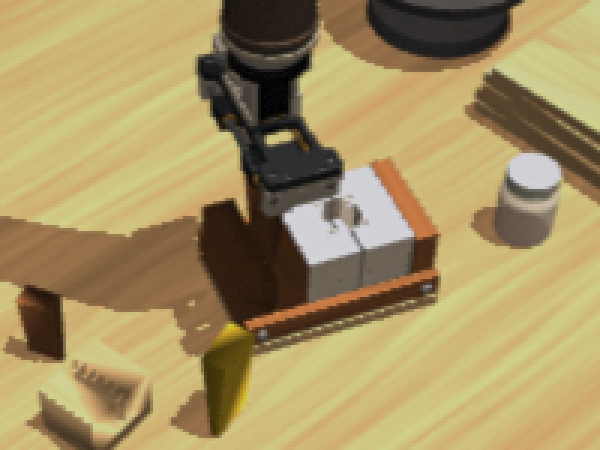

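```bash
python3 -m pendant '[[[-0.001,0,0],[0,0,0],0.04],[[0,0,0.006],[0,0,0],0.04],[[0,0,0.005],[0,0,0],0.04],[[0,0,0.003],[0,0,0],0.04],[[0,0,0],[0,0,0],0.04]]'
python3 -m pendant '[[[0,0,0.002],[0,0,0],0.04],[[0,0,0.002],[0,0,0],0.04],[[0,0,0],[0,0,0],0.04]]'
python3 -m pendant '[[[0,0,0.002],[0,0,0],0.04],[[0,0,0],[0,0,0],0.04]]'
```

```text
clock: 9.3
position: [0.5089, 0.1352, 0.1294]
ee_rot: [-2.583, -1.788, 0.001]
force: [0.3, 0.0, -1.4]
width: 0.543
clock: 9.68
position: [0.509, 0.1352, 0.1256]
ee_rot: [-2.583, -1.789, 0.0]
force: [-0.3, 0.2, -2.0]
width: 0.548
clock: 9.93
position: [0.509, 0.1352, 0.1236]
ee_rot: [-2.583, -1.788, 0.0]
force: [0.5, -0.7, -1.4]
width: 0.544
```

```bash
python3 -m pendant '[[[0,0,0.0015],[0,0,0],0.04],[[0,0,0],[0,0,0],0.04]]'
python3 -m pendant '[[[0,0,0.0015],[0,0,0],0.04],[[0,0,0],[0,0,0],0.04]]'
python3 -m pendant '[[[0,0,0.0015],[0,0,0],0.04],[[0,0,0],[0,0,0],0.04]]'
```

```text
clock: 10.18
position: [0.5091, 0.1353, 0.1221]
ee_rot: [-2.583, -1.788, 0.0]
force: [0.5, -0.3, -1.4]
width: 0.545
clock: 10.42
position: [0.5092, 0.1353, 0.1207]
ee_rot: [-2.583, -1.788, -0.0]
force: [0.9, -0.1, -1.5]
width: 0.544
clock: 10.68
position: [0.5092, 0.1354, 0.1192]
ee_rot: [-2.583, -1.788, -0.001]
force: [0.9, 2.1, -2.7]
width: 0.547
```

```bash
python3 -m pendant '[[[0.0005,0,0],[0,0,0],0.04],[[0,0,0],[0,0,0],0.04]]'
python3 -m pendant '[[[0,0,0.001],[0,0,0],0.04],[[0,0,0],[0,0,0],0.04]]'
python3 -m pendant '[[[0,0,0.001],[0,0,0],0.04],[[0,0,0],[0,0,0],0.04]]'
```

```text
clock: 10.92
position: [0.5092, 0.1355, 0.1192]
ee_rot: [2.583, 1.788, -0.001]
force: [0.8, -0.5, -0.8]
width: 0.543
clock: 11.18
position: [0.5093, 0.1355, 0.1185]
ee_rot: [2.583, 1.788, -0.0]
force: [-0.2, -1.2, 3.7]
width: 0.544
clock: 11.42
position: [0.5095, 0.1355, 0.1175]
ee_rot: [2.583, 1.788, 0.0]
force: [-0.2, -1.9, 4.4]
width: 0.542
```

```bash
python3 -m pendant '[[[0,0,0],[0,0,0],0.0918],[[0,0,0],[0,0,0],0.0918],[[0,0,0],[0,0,0],0.0918],[[0,0,0],[0,0,0],0.0918],[[0,0,-0.01],[0,0,0],0.0918],[[0,0,-0.04],[0,0,0],0.0918],[[0,0,-0.06],[0,0,0],0.0918],[[0,0,-0.04],[0,0,0],0.0918],[[0,0,0],[0,0,0],0.0918]]'
python3 - <<'E'
from h import *
go(.528,-.287,.25,-20.6)
go(.528,-.287,.25,-28)
im,d=arm.get_image("scene"); save("s5.png",im[80:230,250:450].repeat(3,0).repeat(3,1))
im,d=arm.get_image("wrist"); save("w5.png",im); P=cloud("wrist",d).reshape(-1,3); P=P[~np.isnan(P[:,0])]
Q=P[(np.hypot(P[:,0]-.51,P[:,1]-.135)<.06)&(P[:,2]>.147)&(P[:,2]<.17)]
print(Q[:,2].mean() if len(Q) else 0, cv2.minAreaRect((Q[:,:2]*1000).astype(np.float32)) if len(Q) else 0)
E
```

```text
clock: 12.55
position: [0.5109, 0.1367, 0.2713]
ee_rot: [2.581, 1.787, 0.01]
force: [0.1, 0.2, -0.4]
width: 1.001
t 12.55 pos [0.5109 0.1367 0.2713] F [ 0.1  0.2 -0.4] w 0.0919 joints [ 0.02  0.28 -0.49  1.71  0.14  1.17 -0.86]
turn [ 0.3 -0.2  0. ] shift-after [-390.6  165.1   21.3] mm
t 12.55 pos [0.5109 0.1367 0.2713] F [ 0.1  0.2 -0.4] w 0.0919 joints [ 0.02  0.28 -0.49  1.71  0.14  1.17 -0.86]
turn [ 0.3 -0.3  7.4] shift-after [-366.1  214.    21.3] mm
0.15415965247101893 ((508.13592529296875, 134.00506591796875), (28.78165054321289, 50.06884765625), 69.41441345214844)
```

View pics/s5.png

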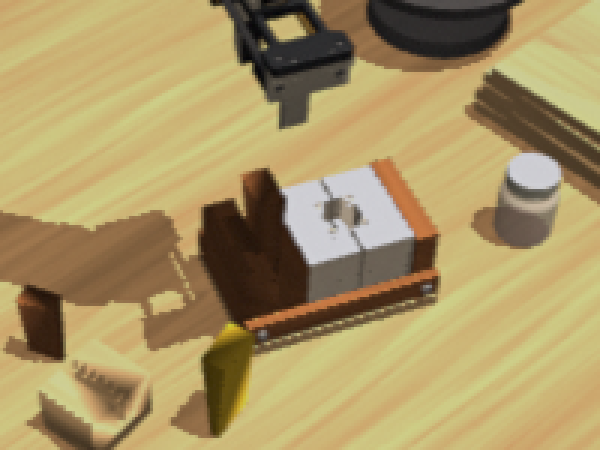

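View pics/w5.png

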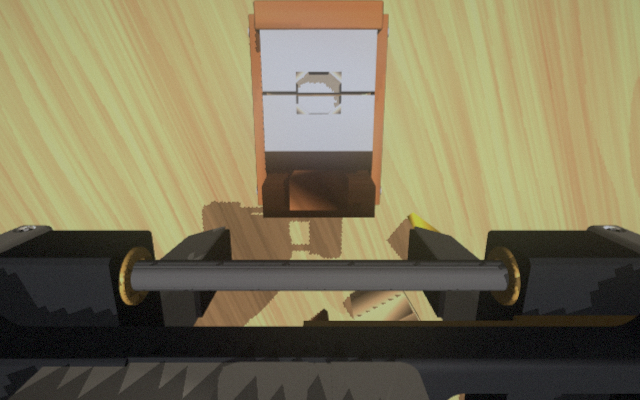

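The wedge stands upright in the slot, top at 0.154 m and centred at (508,134) mm. The wrist picture shows it at (320,190). Next is the pounder.

```bash
python3 -m pendant '[[[-0.03,0.0127,0],[0,0,0],0.07],[[-0.047,0.02,0],[0,0,0],0.07],[[-0.047,0.02,0],[0,0,0],0.07],[[-0.047,0.02,0],[0,0,0],0.07],[[-0.047,0.02,0],[0,0,0],0.07],[[-0.047,0.02,0],[0,0,0],0.07],[[-0.047,0.02,0],[0,0,0],0.07],[[-0.047,0.02,0],[0,0,0],0.07],[[-0.031,0.0125,0],[0,0,0],0.07],[[0,0,0],[0,0,0],0.07]]'
python3 -m pendant '[[[0,0,0],[0,0,0],0.07]]'
python3 - <<'E'
from h import *
im,d=arm.get_image("wrist"); save("w6.png",im); P=cloud("wrist",d).reshape(-1,3); P=P[~np.isnan(P[:,0])]
for z0,z1 in [(.113,.13),(.048,.062)]:
    Q=P[(np.hypot(P[:,0]-.528,P[:,1]+.287)<.05)&(P[:,2]>z0)&(P[:,2]<z1)]
    if len(Q): print(len(Q),Q[:,2].mean(),cv2.minEnclosingCircle((Q[:,:2]*1000).astype(np.float32)))
go(.528,-.287,.073,-20.6)
E
```

```text
clock: 13.9
position: [0.525, -0.2908, 0.265]
ee_rot: [-2.585, -1.781, 0.004]
force: [-0.4, 0.5, -0.2]
width: 0.764
clock: 14.02
position: [0.5263, -0.2864, 0.266]
ee_rot: [-2.58, -1.788, 0.001]
force: [-0.6, 0.6, 1.1]
width: 0.763
671 0.12018536770038486 ((527.4866943359375, -286.2926025390625), 13.938727378845215)
1266 0.05546518918430567 ((527.7645263671875, -286.7320861816406), 30.14379119873047)
t 14.07 pos [ 0.5266 -0.2859  0.2664] F [-1.5 -0.1  0.4] w 0.0697 joints [ 0.61  0.39 -0.28  1.56  0.11  1.21 -0.05]
turn [-0.1 -0.   0.1] shift-after [ -0.5   1.7 193.4] mm
```

View pics/w6.png

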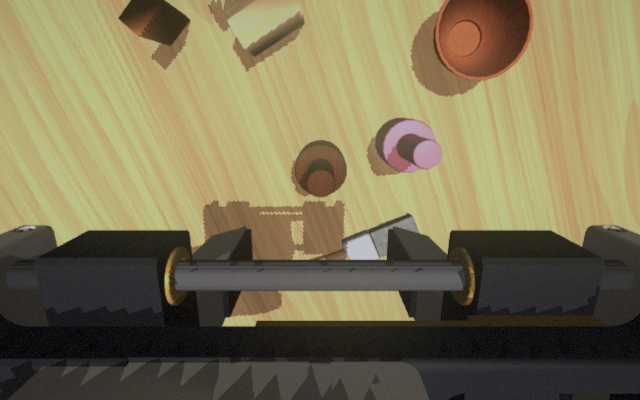

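```bash
python3 -m pendant '[[[0,0.0013,0.03],[0,0,0],0.07],[[0,0,0.045],[0,0,0],0.07],[[0,0,0.045],[0,0,0],0.07],[[0,0,0.035],[0,0,0],0.07],[[0,0,0.022],[0,0,0],0.07],[[0,0,0.012],[0,0,0],0.07],[[0,0,0.003],[0,0,0],0.07],[[0,0,0],[0,0,0],0.07]]' 55
python3 -m pendant '[[[0,0,0],[0,0,0],0.015],[[0,0,0],[0,0,0],0.015],[[0,0,0],[0,0,0],0.015],[[0,0,0],[0,0,0],0.015],[[0,0,0],[0,0,0],0.015],[[0,0,0],[0,0,0],0.015]]' 55
python3 -m pendant '[[[0,0,0],[0,0,0],0.015]]'
```

```text
clock: 15.08
position: [0.5284, -0.2878, 0.0759]
ee_rot: [2.582, 1.789, 0.001]
force: [-0.0, 0.8, -0.7]
width: 0.76
clock: 15.82
position: [0.5277, -0.2879, 0.0751]
ee_rot: [-2.582, -1.788, 0.0]
force: [-1.6, 0.1, 0.1]
width: 0.298
clock: 15.95
position: [0.5277, -0.2879, 0.0751]
ee_rot: [-2.583, -1.788, 0.0]
force: [-1.4, -0.5, -0.2]
width: 0.29
```

```bash
python3 -m pendant '[[[0,0,-0.005],[0,0,0],0.015],[[0,0,-0.02],[0,0,0],0.015],[[0,0,-0.035],[0,0,0],0.015],[[0,0,-0.045],[0,0,0],0.015],[[0,0,-0.04],[0,0,0],0.015],[[0,0,-0.03],[0,0,0],0.015],[[0,0,-0.015],[0,0,0],0.015],[[0,0,0],[0,0,0],0.015]]'
python3 - <<'E'
from h import *
im,d=arm.get_image("wrist"); save("w7.png",im)
s=arm.observe(); M=R.from_rotvec(s["ee_rot"]).as_matrix(); T=(cloud("wrist",d)-s["position"])@M
Q=T[(abs(T[...,1])<.04)&(T[...,2]>.01)&(T[...,2]<.085)&(abs(T[...,0])<.05)]
print(len(Q),Q.min(0),Q.max(0))
H=Q[abs(Q[:,2]-.019)<.004]; print("head top",len(H),H.mean(0),cv2.minEnclosingCircle((H[:,:2]*1000).astype(np.float32)))
for z in (.03,.05,.07):
    H=Q[abs(Q[:,2]-z)<.004]; print(z,len(H),H.min(0),H.max(0))
go(.508,.134,.265,-20.6)
E
```

```text
clock: 16.95
position: [0.5281, -0.288, 0.2655]
ee_rot: [2.582, 1.788, 0.001]
force: [0.3, 0.3, -5.4]
width: 0.297
4482 [-0.00228918 -0.03004052  0.01000065] [0.03093274 0.02873678 0.07298551]
head top 3295 [ 0.01635787 -0.00035323  0.01988873] ((3.9441027641296387, -0.5880544185638428), 29.386964797973633)
0.03 213 [ 0.01417748 -0.02717124  0.02613792] [0.03093274 0.02554639 0.03389223]
0.05 158 [ 0.01416602 -0.02725896  0.04603025] [0.03072765 0.02559204 0.0539063 ]
0.07 88 [ 0.01553905 -0.02637862  0.06600963] [0.03063458 0.02525116 0.07298551]
t 17.0 pos [ 0.5276 -0.2878  0.2643] F [-0.6 -0.4 -5. ] w 0.0272 joints [ 0.61  0.39 -0.28  1.56  0.11  1.21 -0.05]
turn [-0.1 -0.   0. ] shift-after [ 387.9 -166.7   -0.7] mm
```

View pics/w7.png

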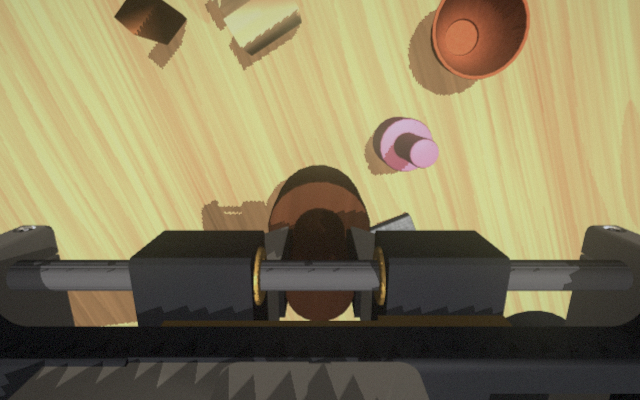

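```bash
python3 -m pendant '[[[0.03,-0.013,0],[0,0,0],0.015],[[0.047,-0.0202,0],[0,0,0],0.015],[[0.047,-0.0202,0],[0,0,0],0.015],[[0.047,-0.0202,0],[0,0,0],0.015],[[0.047,-0.0202,0],[0,0,0],0.015],[[0.047,-0.0202,0],[0,0,0],0.015],[[0.047,-0.0202,0],[0,0,0],0.015],[[0.047,-0.0202,0],[0,0,0],0.015],[[0.028,-0.0123,0],[0,0,0],0.015],[[0,0,0],[0,0,0],0.015]]'
python3 -m pendant '[[[0,0,0],[0,0,0],0.015],[[0,0,0],[0,0,0],0.015]]'
python3 - <<'E'
from h import *
go(.508,.134,.230,-20.6)
im,d=arm.get_image("scene"); save("s8.png",im[80:230,250:450].repeat(3,0).repeat(3,1))
P=cloud("scene",d)
E
```

```text
clock: 18.25
position: [0.5066, 0.136, 0.2637]
ee_rot: [-2.576, -1.794, 0.003]
force: [-0.2, -0.8, -4.7]
width: 0.297
clock: 18.5
position: [0.508, 0.1315, 0.2645]
ee_rot: [2.585, 1.786, -0.002]
force: [1.4, -0.9, -4.3]
width: 0.295
t 18.5 pos [0.508  0.1315 0.2645] F [ 1.4 -0.9 -4.3] w 0.0271 joints [ 0.03  0.29 -0.48  1.73  0.14  1.16 -0.86]
turn [-0.   0.1 -0.1] shift-after [ 2.4 -0.9 34.5] mm
```

View pics/s8.png

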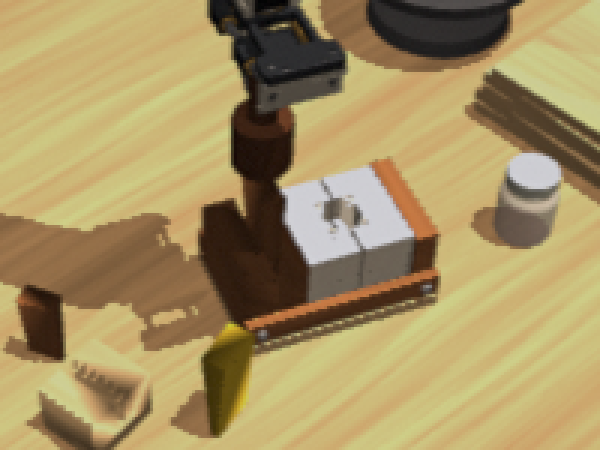

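```bash
python3 -m pendant '[[[0.0015,0,0],[0,0,0],0.015],[[0,0,0.012],[0,0,0],0.015],[[0,0,0.012],[0,0,0],0.015],[[0,0,0.006],[0,0,0],0.015],[[0,0,0.002],[0,0,0],0.015],[[0,0,0],[0,0,0],0.015]]'
python3 -m pendant '[[[0,0,0.002],[0,0,0],0.015],[[0,0,0.002],[0,0,0],0.015],[[0,0,0],[0,0,0],0.015]]'
python3 -m pendant '[[[0,0,0.002],[0,0,0],0.015],[[0,0,0.002],[0,0,0],0.015],[[0,0,0],[0,0,0],0.015]]'
```

```text
clock: 19.3
position: [0.5086, 0.1344, 0.2332]
ee_rot: [-2.583, -1.789, -0.0]
force: [-0.6, 0.5, -4.6]
width: 0.296
clock: 19.68
position: [0.509, 0.1345, 0.2297]
ee_rot: [2.582, 1.788, 0.002]
force: [0.3, -0.4, 0.1]
width: 0.294
clock: 20.05
position: [0.5089, 0.1347, 0.2253]
ee_rot: [2.583, 1.789, 0.002]
force: [0.0, 0.3, 1.8]
width: 0.297
```

```bash
python3 -m pendant '[[[0,0,0.002],[0,0,0],0.015],[[0,0,0.002],[0,0,0],0.015],[[0,0,0.002],[0,0,0],0.015],[[0,0,0],[0,0,0],0.015]]'
python3 -m pendant '[[[0,0,0.002],[0,0,0],0.015],[[0,0,0.002],[0,0,0],0.015],[[0,0,0],[0,0,0],0.015]]'
python3 -m pendant '[[[0,0,0.002],[0,0,0],0.015],[[0,0,0],[0,0,0],0.015]]'
```

```text
clock: 20.55
position: [0.5088, 0.1349, 0.2192]
ee_rot: [-2.582, -1.789, -0.001]
force: [2.0, 2.7, 2.8]
width: 0.299
clock: 20.92
position: [0.5088, 0.135, 0.2154]
ee_rot: [-2.582, -1.789, -0.002]
force: [2.0, 4.4, 3.9]
width: 0.293
clock: 21.18
position: [0.5089, 0.1351, 0.2134]
ee_rot: [-2.582, -1.789, -0.002]
force: [2.4, 4.5, 4.3]
width: 0.298
```

```bash
python3 -m pendant '[[[0.0007,0,0.001],[0,0,0],0.015],[[0,0,0.001],[0,0,0],0.015],[[0,0,0],[0,0,0],0.015]]'
python3 -m pendant '[[[0,0,0.001],[0,0,0],0.015],[[0,0,0],[0,0,0],0.015]]'
python3 -m pendant '[[[0,0,0.001],[0,0,0],0.015],[[0,0,0],[0,0,0],0.015]]'
```

```text
clock: 21.55
position: [0.509, 0.1354, 0.2114]
ee_rot: [-2.583, -1.789, -0.001]
force: [2.3, 3.5, 4.8]
width: 0.297
clock: 21.8
position: [0.509, 0.1354, 0.2104]
ee_rot: [-2.583, -1.789, -0.001]
force: [2.5, 5.0, 5.5]
width: 0.298
clock: 22.05
position: [0.5092, 0.1356, 0.21]
ee_rot: [2.582, 1.789, 0.002]
force: [0.4, 4.0, 9.7]
width: 0.297
```

```bash
python3 -m pendant '[[[0,0,0.001],[0,0,0],0.015],[[0,0,0],[0,0,0],0.015]]'
python3 -m pendant '[[[0,0,0.001],[0,0,0],0.015],[[0,0,0],[0,0,0],0.015]]'
```

```text
clock: 22.3
position: [0.5094, 0.1358, 0.2099]
ee_rot: [2.582, 1.789, 0.003]
force: [-2.5, 2.3, 17.7]
width: 0.295
clock: 22.55
position: [0.5095, 0.1359, 0.2098]
ee_rot: [2.582, 1.788, 0.004]
force: [-4.3, 2.8, 26.9]
width: 0.294
```

It stopped at TCP 0.210, which puts the wedge top at about 0.135, and the force climbs steeply. So the wedge is tight. I'll lift off and look.

```bash
python3 -m pendant '[[[0,0,-0.003],[0,0,0],0.015],[[0,0,-0.01],[0,0,0],0.015],[[0,0,-0.02],[0,0,0],0.015],[[0,0,-0.02],[0,0,0],0.015],[[0,0,-0.005],[0,0,0],0.015],[[0,0,0],[0,0,0],0.015]]'
python3 - <<'E'
from h import *
go(.5276,-.287,.265,-20.6)
im,d=arm.get_image("scene"); save("s9.png",im[80:230,250:450].repeat(3,0).repeat(3,1))
E
```

```text
clock: 23.3
position: [0.5084, 0.1345, 0.2646]
ee_rot: [2.583, 1.788, -0.002]
force: [0.4, 0.3, -4.1]
width: 0.298
t 23.3 pos [0.5084 0.1345 0.2646] F [ 0.4  0.3 -4.1] w 0.0274 joints [ 0.02  0.29 -0.49  1.73  0.15  1.16 -0.86]
turn [-0.   0.1 -0. ] shift-after [-387.8  166.2   -0.4] mm
```

View pics/s9.png

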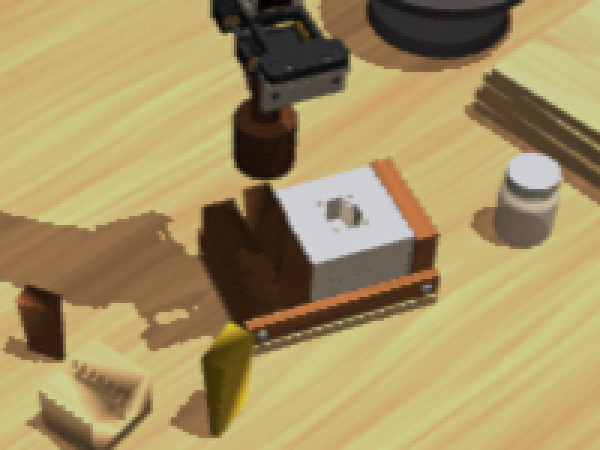

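The seam line is gone in the picture and the wedge sits lower. Next I'll carry the pounder back to its place.

```bash
python3 -m pendant '[[[-0.03,0.013,0],[0,0,0],0.015],[[-0.047,0.0202,0],[0,0,0],0.015],[[-0.047,0.0202,0],[0,0,0],0.015],[[-0.047,0.0202,0],[0,0,0],0.015],[[-0.047,0.0202,0],[0,0,0],0.015],[[-0.047,0.0202,0],[0,0,0],0.015],[[-0.047,0.0202,0],[0,0,0],0.015],[[-0.047,0.0202,0],[0,0,0],0.015],[[-0.029,0.0118,0],[0,0,0],0.015],[[0,0,0],[0,0,0],0.015]]'
python3 -m pendant '[[[0,0,0],[0,0,0],0.015],[[0,0,0],[0,0,0],0.015]]'
python3 -m pendant '[[[0,0,0.03],[0,0,0],0.015],[[0,0,0.045],[0,0,0],0.015],[[0,0,0.045],[0,0,0],0.015],[[0,0,0.035],[0,0,0],0.015],[[0,0,0.018],[0,0,0],0.015],[[0,0,0.008],[0,0,0],0.015],[[0,0,0],[0,0,0],0.015],[[0,0,0],[0,0,0],0.015]]'
python3 - <<'E'
from h import *
go(.5276,-.2879,.075,-20.6)
E
```

```text
clock: 24.6
position: [0.5263, -0.2902, 0.2634]
ee_rot: [-2.586, -1.781, 0.004]
force: [0.1, 1.5, -4.0]
width: 0.299
clock: 24.85
position: [0.528, -0.2852, 0.2649]
ee_rot: [-2.58, -1.79, -0.0]
force: [0.3, 0.9, -4.0]
width: 0.292
clock: 25.85
position: [0.5288, -0.287, 0.0856]
ee_rot: [2.581, 1.787, 0.002]
force: [1.0, -1.1, -3.8]
width: 0.296
t 25.85 pos [ 0.5288 -0.287   0.0856] F [ 1.  -1.1 -3.8] w 0.0272 joints [ 0.59  0.56 -0.26  1.77  0.18  0.83 -0.12]
turn [0.1 0.  0. ] shift-after [-1.3 -0.8 10.6] mm
```

```bash
python3 -m pendant '[[[0,0,0.004],[0,0,0],0.015],[[0,0,0.003],[0,0,0],0.015],[[0,0,0.001],[0,0,0],0.015],[[0,0,0],[0,0,0],0.015],[[0,0,0],[0,0,0],0.015]]'
python3 -m pendant '[[[0,0,0.001],[0,0,0],0.015],[[0,0,0],[0,0,0],0.015]]'
python3 -m pendant '[[[0,0,0.001],[0,0,0],0.015],[[0,0,0],[0,0,0],0.015]]'
```

```text
clock: 26.48
position: [0.5279, -0.2867, 0.0763]
ee_rot: [2.583, 1.788, 0.0]
force: [-0.4, -0.1, -4.4]
width: 0.293
clock: 26.72
position: [0.5279, -0.2866, 0.0752]
ee_rot: [2.583, 1.789, 0.0]
force: [0.3, -0.2, -4.7]
width: 0.291
clock: 26.98
position: [0.528, -0.2867, 0.0751]
ee_rot: [2.582, 1.788, 0.0]
force: [-2.9, 1.3, 5.1]
width: 0.295
```

```bash
python3 -m pendant '[[[0,0,-0.0007],[0,0,0],0.015],[[0,0,0],[0,0,0],0.07],[[0,0,0],[0,0,0],0.07],[[0,0,0],[0,0,0],0.07],[[0,0,0],[0,0,0],0.07],[[0,0,0],[0,0,0],0.07]]'
python3 -m pendant '[[[0,0,-0.005],[0,0,0],0.07],[[0,0,-0.02],[0,0,0],0.07],[[0,0,-0.04],[0,0,0],0.07],[[0,0,-0.05],[0,0,0],0.07],[[0,0,-0.04],[0,0,0],0.07],[[0,0,-0.02],[0,0,0],0.07],[[0,0,0],[0,0,0],0.07]]'
python3 - <<'E'
from h import *
go(.35,-.45,.25,-20.6)
im,d=arm.get_image("scene"); save("s10.png",im)
P=cloud("scene",d).reshape(-1,3);P=P[~np.isnan(P[:,0])]
im,d=arm.get_image("top"); save("t10.png",cv2.convertScaleAbs(im,alpha=1.8))
Pt=cloud("top",d).reshape(-1,3);Pt=Pt[~np.isnan(Pt[:,0])]
for Q0 in (P,Pt):
    Q=Q0[(np.hypot(Q0[:,0]-.51,Q0[:,1]-.135)<.05)&(Q0[:,2]>.11)&(Q0[:,2]<.17)]; q=Q[Q[:,2]>.128]; print("wedge top",len(q),q.mean(0),np.percentile(q[:,2],90))
    for z0,z1 in [(.113,.13),(.048,.062)]:
        Q=Q0[(np.hypot(Q0[:,0]-.528,Q0[:,1]+.287)<.05)&(Q0[:,2]>z0)&(Q0[:,2]<z1)]
        if len(Q): print(len(Q),Q.mean(0),cv2.minEnclosingCircle((Q[:,:2]*1000).astype(np.float32)))
E
```

```text
clock: 27.72
position: [0.5279, -0.2867, 0.0749]
ee_rot: [2.583, 1.788, 0.0]
force: [1.3, 0.6, 0.1]
width: 0.751
clock: 28.6
position: [0.5288, -0.2869, 0.2519]
ee_rot: [2.58, 1.787, 0.003]
force: [1.2, 0.6, -0.0]
width: 0.764
t 28.6 pos [ 0.5288 -0.2869  0.2519] F [ 1.2  0.6 -0. ] w 0.0701 joints [ 0.61  0.4  -0.28  1.58  0.12  1.18 -0.06]
turn [0.2 0.  0. ] shift-after [-215.5 -110.     1.9] mm
wedge top 134 [0.51267917 0.1351558  0.13397276] 0.13694554791849975
91 [ 0.53083031 -0.28652116  0.11889311] ((529.5453491210938, -285.99462890625), 15.69664478302002)
239 [ 0.53693924 -0.28886838  0.05446564] ((530.6619262695312, -285.5588684082031), 31.27297019958496)
wedge top 255 [0.50918006 0.13654758 0.13566505] 0.13808556636443498
107 [ 0.52671056 -0.28424072  0.11994008] ((527.7091674804688, -284.32574462890625), 14.302135467529297)
270 [ 0.5239341  -0.27814665  0.05515537] ((526.8704223632812, -284.9971008300781), 30.093460083007812)
```

View pics/s10.png

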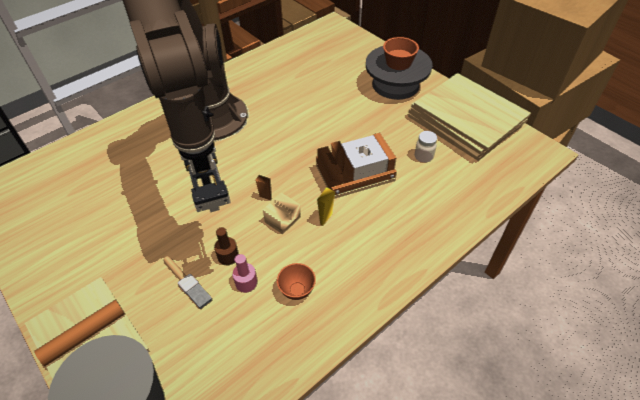

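View pics/t10.png

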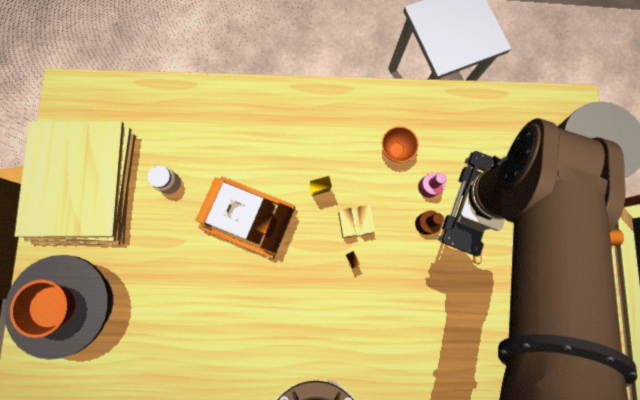

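```bash
python3 - <<'E'
from h import *
print(arm.sign_off()); print(arm.observe()["clock"])
E
```

```text
the job is handed in; nothing more can be done
None
the job is handed in; nothing more can be done
```

I set the larger dark wedge thin end down in the frame's slot and pressed it down with the brown pounder. I then stood the pounder back upright within about 2 mm of its old place, let go and handed in at about 29 s. I drove the wedge by pushing down in 1–2 mm steps rather than striking it.

**Wedge and seam:** the wedge stopped at the expected height and the force rose to about 32 N, more than the 15–20 N suggested. After lifting off, the cameras put its top at 0.134 m (scene) and 0.136 m (top), against a target of 0.135 m. The seam line is no longer visible.

**Pounder and the rest:** the pounder stands upright with its top at 0.12 m, and the gripper touches nothing. The other things look unmoved in the final pictures.

**Checks:** none failed, but I didn't look again with the wrist camera. A seam gap of a few tenths of a millimetre is ruled out only by the hard stop in force and height, not by the pictures. The two cameras differ by 2–4 mm on some positions, which is about their calibration error.

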